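Release the pressure cap of the cooling-water tank

ROBOT

A 7-joint arm with a two-finger parallel gripper is mounted at the origin on the work surface. World frame = base frame: x ahead of the robot, y to its left, z up, the work surface at z = 0. Lengths are in m, angles in rad, forces in N, time in s.
With the tool pointing down it reaches from about 0.35 to 0.9 m from the base axis. Payload 19.9 kg.
Tool frame: the origin (TCP) lies between the finger pads; the fingertips stand 19 mm ahead of it and the grasp point (between the pads) is the TCP; z points along the fingers, y is the direction in which the jaws open and shut (so a half turn about z gives the same grasp; the last joint's range is limited). The gripper opens to 94 mm and grips with 3 to 60 N. Pads are 16 mm wide; open, the fingers measure 119 mm over their backs; the gripper's body (75 mm by 177 mm) begins 78 mm behind the grasp point.
Start: joints at [-1.236, 0.417, -0.01, 1.614, 0.005, 1.111, -0.053], TCP at [0.229, 0.581, 0.224] pointing down, gripper open.
Joint ranges: [-2.81, 2.81], [-0.39, 2.02], [-1.27, 1.25], [0.06, 2.57], [-1.19, 4.33], [0.19, 2], [-2.82, 2.82]. Speed limits (rad/s): [1.89, 1.89, 2.39, 2.39, 3.01, 3.01, 3.01].

INTERFACE

Orientations are given as a 3x3 rotation matrix whose columns are the frame's x, y, z axes.
In Python, from rig import robot gives the robot as it stands. Calls block until the motion is done:
- robot.move_ptp(position, orientation): joint-space move of the TCP to a pose.
- robot.move_linear(position, velocity=0.15, frame=None, threshold=None): straight line of the TCP; frame=None keeps the orientation; velocity is the mean speed in m/s. With threshold (N) it stops when the force on the tool has changed by that much, and returns True; else False.
- robot.goto_joints(angles): joint-space move.
- robot.gripper_to(opening): finger opening in m; the grip force is fixed at half the most; returns when the fingers have stopped.
- robot.pause(seconds).
- robot.ik(position, orientation): joint angles nearest the present ones, or None.
- robot.get_state(): the state.
- robot.grab_frame(name): name is "side" or "top" or "wrist"; returns the picture (384x512x3 uint8, red, green, blue); there is no depth.
- robot.camera_info(name): a dict with "fx", "fy", "cx", "cy" (pixels), "dist" ([k1, k2, p1, p2, k3] as OpenCV has them; the pictures are not rectified), "rvec" (rotation vector, rad) and "tvec" (3), from world to camera coordinates, as OpenCV has them. Camera axes: x right, y down, z forward; pixel columns grow to the right and rows downward; lengths in m; the calibration is good to about 2 mm. A picture is of the moment at which its call begins: read the wrist's pose just before it. camera_info takes no time and is no camera call; for the wrist camera it gives the pose at the moment of the call.
A pose or a line that the arm cannot do raises robot.PlanningError and nothing moves.
- robot.sign_off(): hands the job in, once; it reports no verdict.
The state is a dict: "time": time; "qpos": joint angles; "joint_vel": joint speeds; "effort": joint torques, N m; "ee_pos": TCP position; "tool_rot": TCP orientation; "force": force on the tool from outside, world axes, zero at the start; "moment": the same for the moment, N m; "opening": finger opening in m.
Only numpy, scipy, OpenCV 4.12 (cv2) and the standard library are available. Lean on these libraries where they do the work, as an engineer would, in place of code of your own. Each camera call takes 0.05 s, during which the arm holds its last target.

TASK

Take the winged pressure cap off the cooling-water tank: turn it gently anticlockwise without pressing until you feel it meet its first stop and lean on it lightly for a moment, then press it down against its spring, turn it on past the stop to the opening and lift it off. Do not force it against the stop and do not ram it hard onto the seat. Set the cap down right way up in the square steel tray and let go, and leave everything else where it stands.

Things in the scene. Friction and masses are not known exactly. Their poses are not given: they have to be found in the camera images.
- tank: White cooling-water tank, 200 x 180 x 120 mm, fixed to the bench. Origin at the centre of its underside, z up; x and y along its 200 and 180 mm sides. A round aluminium bayonet neck stands on top, its axis at x = -30 mm, y = 0. The cap's bar points 1.25 rad clockwise of the tank's x axis when fully closed; at the start it may already be up to 0.10 rad open.
- neck_rim (a point): Centre of the neck's rim (70 mm across, 140 mm above bench). Turned anticlockwise from above, the cap meets a first stop 0.22 to 0.60 rad from fully closed: hidden sprung teeth, place differs, not in any pose, to be felt. They yield 1 rad per 20 N m. Friction is below 0.15 N m; 0.1 to 0.4 N m more about the vertical is a light lean; over 0.65 N m (15 N at a tooth) is forcing.
- neck_seat (a point): Centre of the hard seat inside the neck, 124 mm above the bench. The cap's foot is held 7 mm above it by a spring: about 5 N to start, plus 1.6 N per mm (10.5 N at 3.5 mm down, 13 N at 5 mm, 16 N at 7 mm, on the seat). Pressed 3.5 mm or more the lugs pass under the teeth. Keep it pressed until about 0.6 rad past where the stop was felt.
- neck_gap (a point): Middle of one of the two opposite gaps in the rim, 28 mm from the neck's axis along the tank's x axis (the other is opposite). The cap's lugs come up and out only here: bar parallel to the tank's x axis within 0.1 rad, that is 1.25 rad from fully closed. A hard end wall lies 0.12 rad beyond.
- cap_bar (a point): Winged pressure cap, 48.5 mm high, about 150 g. Grey upright grip bar 56 mm long (x axis), 14 mm thick (y axis), 26 mm tall, on a grey flange 58 mm across, 5 mm thick. This point is the bar's centre: 13 mm above the flange, z up, on the turning axis; 166.5 mm above the bench on the closed tank. It must rise 20 mm to be clear of the neck.
- cap_foot (a point): Centre of the cap's foot, 35.5 mm below the bar's centre: steel stem 38 mm across and 17.5 mm long below the flange, flat underneath, with two lugs at the foot under the ends of the bar (58 mm over both, 8 mm wide, 5 mm thick).
- tray: Square open steel tray, 120 x 120 mm, 20 mm high, 3 mm walls and floor, fixed to the bench; origin at the centre of its underside, z up. The cap standing in it has its bar centre 38.5 mm above the tray's origin. (A round steel dish nearby is not the tray.)
- flatcap: Bystander: flat round grey screw cap, 52 mm across, 20 mm high, no bar; origin under its centre.
- bottle: Bystander: amber bottle, 60 mm across, 130 mm high; origin under its centre.
- jar: Bystander: clear jar, 56 mm across, 70 mm high; origin under its centre.
- driver: Bystander: screwdriver 180 mm long lying along its x axis; origin on its underside.
- wrench: Bystander: wrench 150 mm long lying along its x axis; origin on its underside.
- vialrack: Bystander: white block of small vials, 70 x 120 mm, 53 mm high; origin under its centre.
Things that resemble listed ones, but are neither listed nor needed, are in the scene too. Leave any green or orange look-alike of the tray alone.

How it is judged:
On the way, in this order (a step that is already met when the one before it is completed fails the run):
1. the cap, not pressed down (less than 2 mm below its raised height), leans lightly (1.5 N or more at a tooth, for 0.1 s) on its first stop ((contact force between cap and stop_c0 above 1.5 N or contact force between cap and stop_c1 above 1.5 N) and z of cap_bar in the frame of tank between 0.1644 and 0.1694 m), for 0.1 s.
2. the cap, still in the neck, is turned past the stop to the opening (bar within 0.16 rad of the tank's x axis) (angle between the x axis of cap_bar and the x axis of tank, either way round below 0.16 rad and z of cap_bar in the frame of tank between 0.1574 and 0.1744 m and x of cap_bar in the frame of tank between -0.036 and -0.024 m and y of cap_bar in the frame of tank between -0.006 and 0.006 m), for 0.05 s.
3. the cap is lifted clear of the neck (z of cap_bar in the frame of tank above 0.1864 m), for 0.05 s.
At the end, for the whole second after the job is handed in: The cap stands upright (within 0.12 rad) on the floor of the square tray, its axis within 45 mm of the tray's centre along both sides, at rest and released (x of cap_bar in the frame of tray between -0.045 and 0.045 m and y of cap_bar in the frame of tray between -0.045 and 0.045 m and z of cap_bar in the frame of tray between 0.034 and 0.043 m and angle between cap_bar's own z axis and vertical below 0.12 rad and linear speed of cap below 0.02 m/s and contact force between cap and the fingers below 0.1 N); the robot touches nothing.
It fails at once if the cap is forced against its first stop (over 15 N at a tooth) (contact force between cap and stop_c0 above 15 N or contact force between cap and stop_c1 above 15 N).
It fails at once if the cap is rammed onto its seat (over 30 N) (contact force between cap and tank_c0 above 30 N).
It fails at once if another thing on the bench is moved by more than 30 mm (distance of any of flatcap, bottle, jar, driver, wrench, vialrack from where it was at the start of the episode above 0.03 m).
It also fails if it takes over 70 s, if anything falls off the work surface, if the arm or the gripper's body presses on something with over 40 N, if the wrist force passes 120 N, or if a joint passes its speed limit or range.

## Working session

There is one attempt and no reset: what is moved stays moved. The work goes in short steps, each a Python script; the robot and the scene stay as the last script left them, time stands still between calls to the robot, and variables do not carry over. Pictures are saved under pics/ and viewed, and the job is handed in when it is done.

```bash
ls; mkdir -p pics; python3 - <<'E'
from rig import robot
import cv2,numpy as np
for n in ["side","top","wrist"]:
    i=robot.camera_info(n); im=robot.grab_frame(n)
    cv2.imwrite(f"pics/a_{n}.png",im[:,:,::-1]); print(n,{k:np.round(v,4).tolist() for k,v in i.items()})
s=robot.get_state(); print(s)
E
```

```text
pics
side {'fx': 347.1922, 'fy': 347.1922, 'cx': 255.9237, 'cy': 190.1534, 'dist': [-0.1062, 0.0, 0.0, 0.0, 0.0], 'rvec': [2.4413, -0.256, 0.1052], 'tvec': [-0.483, 0.1514, 1.1506]}
top {'fx': 434.2713, 'fy': 434.2713, 'cx': 258.0646, 'cy': 193.3166, 'dist': [-0.0591, 0.0, 0.0, 0.0, 0.0], 'rvec': [2.1975, -2.1882, 0.082], 'tvec': [-0.0119, 0.5301, 1.1839]}
wrist {'fx': 340.591, 'fy': 340.591, 'cx': 263.2524, 'cy': 193.4949, 'dist': [-0.0801, 0.0, 0.0, 0.0, 0.0], 'rvec': [-2.4059, -1.6379, -0.219], 'tvec': [-0.6241, -0.0278, 0.3914]}
{'time': 0.15, 'qpos': array([-1.23652355,  0.41785773, -0.01032351,  1.61399038,  0.00471281,
        1.11070163, -0.0529415 ]), 'joint_vel': array([-1.23513184e-03, -3.18575423e-03, -3.46972138e-04, -3.45363165e-05,
        1.37687894e-03, -1.01196326e-03,  9.24605100e-04]), 'effort': array([ 1.23029127e-03, -8.51526260e+01,  6.38458338e-01, -4.26127553e+01,
       -4.89936839e-02,  1.71393802e-02,  8.85954069e-05]), 'ee_pos': array([0.22927451, 0.58115471, 0.223975  ]), 'tool_rot': array([[-9.30257486e-01,  3.66907261e-01, -2.66013966e-04],
       [ 3.66907348e-01,  9.30257060e-01, -8.94789913e-04],
       [-8.08435465e-05, -9.29987494e-04, -9.99999564e-01]]), 'force': array([ 0.14005789,  0.73336562, -0.46078619]), 'moment': array([-0.03558799, -0.02692198,  0.01351496]), 'opening': 0.0941098733206446}
```

View pics/a_side.png

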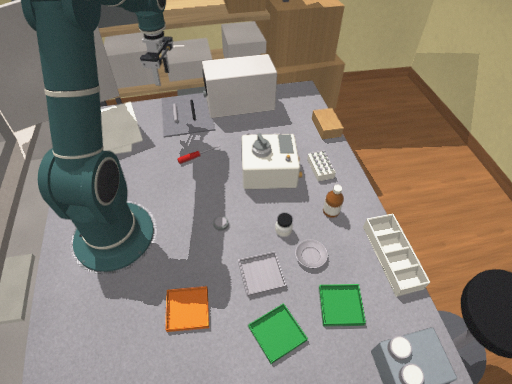

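View pics/a_top.png

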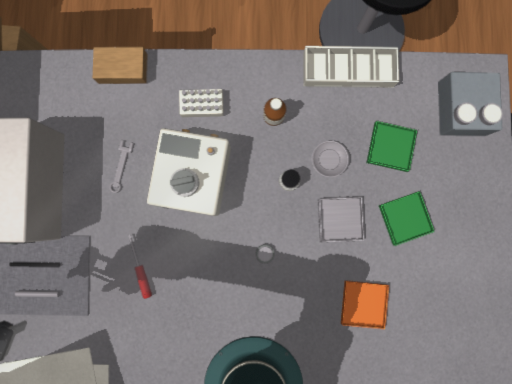

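View pics/a_wrist.png

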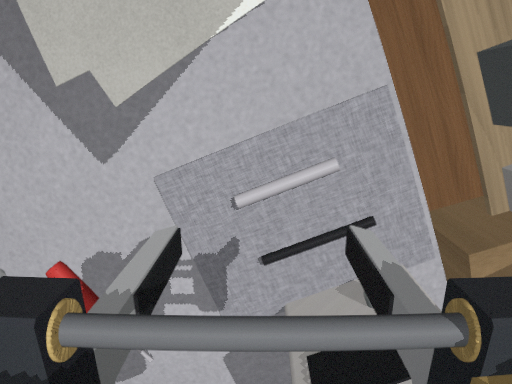

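Candidates for the cap: the winged cap on the tank, top (184,182), or the flat round cap at top (265,253), which has no bar. Candidates for the tray: the grey square at (342,219), the round dish (331,158), green at (392,146) and (407,218), orange (366,304). I choose the one at (184,182) and the grey square, and check both in a close crop.

```bash
python3 - <<'E'
import cv2,numpy as np
im=cv2.imread("pics/a_top.png")
a=cv2.resize(im[120:225,140:240],None,fx=5,fy=5,interpolation=cv2.INTER_CUBIC)
b=cv2.resize(im[185:255,305:380],None,fx=4,fy=4,interpolation=cv2.INTER_CUBIC)
c=np.zeros((525,800,3),np.uint8);c[:525,:500]=a;c[:280,500:800]=b
cv2.imwrite("pics/crop1.png",c)
E
```

```text
(no output)
```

View pics/crop1.png

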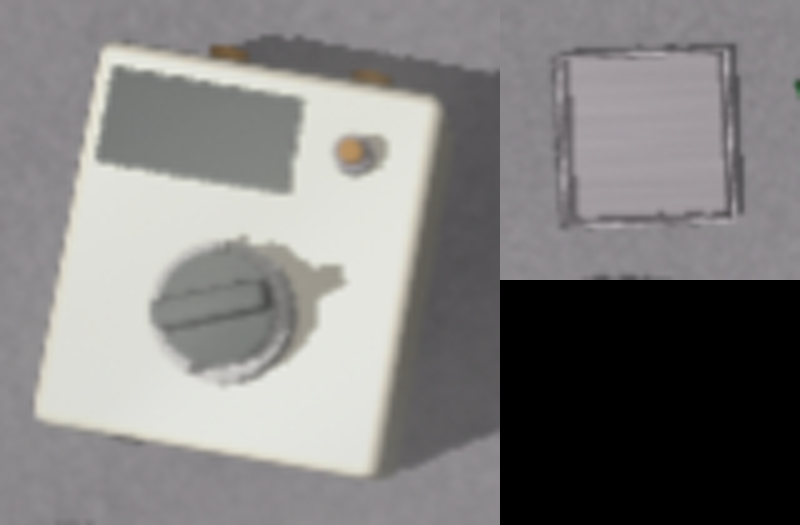

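The crop confirms both choices. The tank cap has an upright bar, with its top running from about (170,182) to (194,178). The grey tray is square, spanning about (318..366, 196..242).

```bash
cat > h.py <<'E'
from rig import robot
import cv2,numpy as np
def ray(info,px):
    K=np.array([[info["fx"],0,info["cx"]],[0,info["fy"],info["cy"]],[0,0,1]])
    u=cv2.undistortPoints(np.array(px,float).reshape(-1,1,2),K,np.array(info["dist"],float)).reshape(-1,2)
    R,_=cv2.Rodrigues(np.array(info["rvec"],float)); t=np.array(info["tvec"],float).ravel()
    return -R.T@t,(R.T@np.c_[u,np.ones(len(u))].T).T
def plane(info,px,z):
    c,d=ray(info,px); return (c+d*((z-c[2])/d[:,2])[:,None])
def proj(info,P):
    K=np.array([[info["fx"],0,info["cx"]],[0,info["fy"],info["cy"]],[0,0,1]])
    return cv2.projectPoints(np.array(P,float).reshape(-1,3),np.array(info["rvec"],float),np.array(info["tvec"],float),K,np.array(info["dist"],float))[0].reshape(-1,2)
def down(yaw): # tool y axis (jaw) at angle yaw in world xy, z down
    y=np.array([np.cos(yaw),np.sin(yaw),0]);z=np.array([0,0,-1.]);x=np.cross(y,z)
    return np.c_[x,y,z]
E
python3 - <<'E'
from h import *
i=robot.camera_info("top")
t=plane(i,[(161.6,129.4),(227.6,139.6),(215,214.6),(147.6,203.2)],.12)
print("tank",t.round(4),t.mean(0))
print(np.linalg.norm(np.diff(np.r_[t,t[:1]],axis=0),axis=1))
a=(t[0]-t[3])+(t[1]-t[2]); b=(t[0]-t[1])+(t[3]-t[2]); print(np.arctan2(a[1],a[0]),np.arctan2(b[1],b[0])-np.pi/2)
g=plane(i,[(318,197.5),(364.2,196.2),(365.7,238.2),(320.5,241.7)],.02); print("tray",g.round(4),g.mean(0))
c=plane(i,np.array([(152,300),(265,278),(272,305),(165,330)])/5+[140,120],.1795);print("bar",c.round(4),c.mean(0))
d=(c[1]-c[0])+(c[2]-c[3]);print(np.arctan2(d[1],d[0]))
th=np.arctan2(a[1],a[0]); print("neck",t.mean(0)[:2]-.03*np.array([np.cos(th),np.sin(th)]))
E
```

```text
tank [[0.6863 0.2388 0.12  ]
 [0.6604 0.0695 0.12  ]
 [0.4692 0.0996 0.12  ]
 [0.4972 0.2706 0.12  ]] [0.57826872 0.16963616 0.12      ]
[0.17120967 0.19357646 0.17320542 0.19175895]
-0.16120537185533193 -0.15671873575802042
tray [[ 0.5192 -0.1754  0.02  ]
 [ 0.5233 -0.3042  0.02  ]
 [ 0.4072 -0.3072  0.02  ]
 [ 0.3975 -0.1818  0.02  ]] [ 0.46179537 -0.24217247  0.02      ]
bar [[0.5506 0.2022 0.1795]
 [0.5615 0.1481 0.1795]
 [0.5485 0.1445 0.1795]
 [0.5362 0.1957 0.1795]] [0.54919106 0.17261678 0.1795    ]
-1.3551692296898779
neck [0.54865768 0.1744514 ]
```

```bash
python3 - <<'E'
from h import *
s=robot.get_state()
robot.move_linear([.2293,.5812,.32])
robot.move_ptp([.5489,.1735,.32],down(.216))
robot.pause(.3)
i=robot.camera_info("wrist"); im=robot.grab_frame("wrist")
cv2.imwrite("pics/b_wrist.png",im[:,:,::-1])
import pickle; pickle.dump(i,open("wb.pkl","wb"))
s=robot.get_state(); print(s["time"],s["qpos"].round(3),s["ee_pos"],s["force"],s["moment"])
print(proj(i,[[.549,.1735,.1795]]))
for dy in np.linspace(0,1.4,8): print(dy, robot.ik([.5489,.1735,.17],down(.216+dy)))
E
```

```text
3.1583 [-0.735  0.271  0.464  1.632 -0.126  1.269 -0.031] [0.54883436 0.17374745 0.31994605] [ 0.2221122  -0.14835784 -0.0452197 ] [-0.08353414  0.00383171  0.04503186]
[[263.54023744 187.80808228]]
0.0 [-0.69832432  0.41360952  0.43062172  1.80458207 -0.20518743  0.96743138
  0.03338976]
0.19999999999999998 [-0.67740985  0.4100291   0.40337647  1.80388584 -0.19137726  0.96603592
  0.22137954]
0.39999999999999997 [-0.65628188  0.40672669  0.3759903   1.8031766  -0.17766791  0.96479366
  0.40946438]
0.6 [-0.63496064  0.40369905  0.34848021  1.80245521 -0.16405619  0.96370022
  0.59764303]
0.7999999999999999 [-0.61298207  0.40088403  0.32024207  1.80170598 -0.15023611  0.96273176
  0.78565152]
0.9999999999999999 [-0.58516851  0.39774615  0.28466257  1.80075031 -0.1330197   0.9617236
  0.97073079]
1.2 [-0.55998896  0.39529607  0.25258422  1.79987847 -0.11766351  0.96100863
  1.15744116]
1.4 [-0.53620556  0.39330861  0.22238446  1.79904971 -0.10333172  0.96049697
  1.34505613]
```

View pics/b_wrist.png

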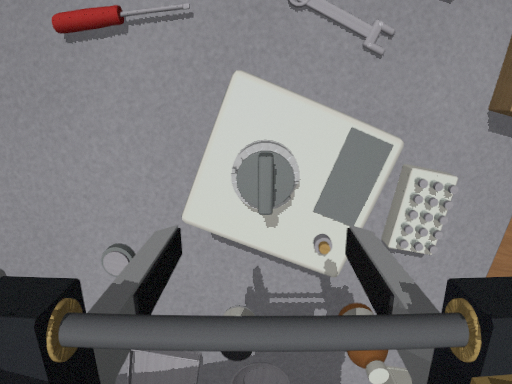

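```bash
python3 - <<'E'
import cv2,numpy as np
im=cv2.imread("pics/b_wrist.png")
c=cv2.resize(im[130:240,210:320],None,fx=5,fy=5,interpolation=cv2.INTER_CUBIC)
cv2.imwrite("pics/crop2.png",c)
E
```

```text
(no output)
```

View pics/crop2.png

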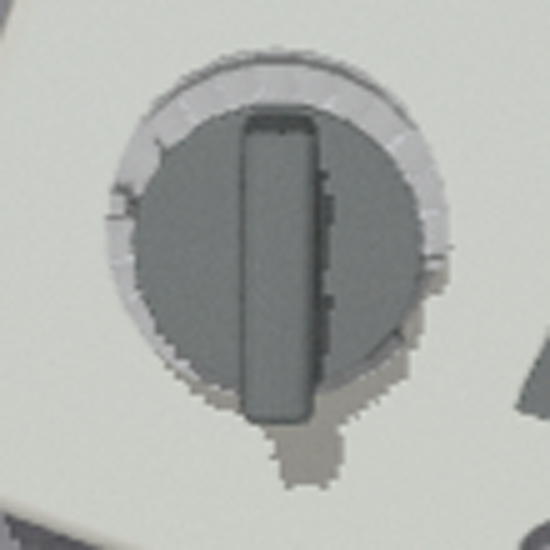

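```bash
python3 - <<'E'
from h import *
import pickle; i=pickle.load(open("wb.pkl","rb"))
o=np.array([210,130])-.4
c=plane(i,np.array([(245,128),(317,128),(313,418),(242,418)])/5+o,.1795);print("bar",c.round(4),c.mean(0),[np.linalg.norm(c[1]-c[0]),np.linalg.norm(c[3]-c[0])])
d=(c[0]-c[3])+(c[1]-c[2]);a=np.arctan2(d[1],d[0]);print(a,a+np.pi,a-np.pi)
# rotated-width approach: side edges
f=plane(i,np.array([(134,250),(421,250),(277,392),(277,103)])/5+o,.1535);print("flange",f[:2].mean(0),f.mean(0))
r=plane(i,np.array([(107,225),(446,225)])/5+o,.14);print("rim x",r,r.mean(0))
t=plane(i,[(238,71),(402,140),(338,273),(184,216)],.12);print("tank",t.round(4),t.mean(0))
print(np.linalg.norm(np.diff(np.r_[t,t[:1]],axis=0),axis=1))
for k in range(4):
  e=t[(k+1)%4]-t[k]; print(k,np.arctan2(e[1],e[0]))
E
```

```text
bar [[0.5383 0.2018 0.1795]
 [0.5508 0.2045 0.1795]
 [0.5621 0.1514 0.1795]
 [0.5492 0.1486 0.1795]] [0.55009251 0.17657104 0.1795    ] [np.float64(0.012783667866656767), np.float64(0.05427509523746943)]
1.7775587652695588 4.919151418859352 -1.3640338883202343
flange [0.55014301 0.17541522 0.1535    ] [0.55011192 0.17532925 0.1535    ]
rim x [[0.5157748  0.16998316 0.14      ]
 [0.58331678 0.18487801 0.14      ]] [0.54954579 0.17743058 0.14      ]
tank [[0.501  0.2716 0.12  ]
 [0.6851 0.2418 0.12  ]
 [0.6606 0.076  0.12  ]
 [0.4722 0.1074 0.12  ]] [0.57971104 0.17419946 0.12      ]
[0.18643629 0.16754683 0.19096884 0.1667066 ]
0 -0.1609022745080337
1 -1.7174749166375094
2 2.976306830679536
3 1.397010826664306
```

```bash
cat >> h.py <<'E'
def st(tag="",base=None):
    s=robot.get_state(); f=np.r_[s["force"],s["moment"]]
    if base is not None: f=f-base
    y=s["tool_rot"][:,1]
    print(tag,"t%.2f"%s["time"],"p",s["ee_pos"].round(4),"yaw %.4f"%np.arctan2(y[1],y[0]),"F",f[:3].round(2),"M",f[3:].round(3),"o %.4f"%s["opening"],flush=True)
    return f,s
E
python3 - <<'E'
from h import *
R=down(.209)
robot.move_ptp([.5500,.1755,.24],R)
robot.gripper_to(.05)
i=robot.camera_info("wrist"); im=robot.grab_frame("wrist")
cv2.imwrite("pics/c_wrist.png",im[:,:,::-1])
print(robot.move_linear([.5500,.1755,.1755],velocity=.05,threshold=8))
robot.pause(.2)
fs=[]
for k in range(5): robot.pause(.04); f,s=st("pre"); fs.append(f)
np.save("base.npy",np.mean(fs,0))
E
```

```text
False
pre t6.13 p [0.5501 0.1755 0.1756] yaw 0.2090 F [ 0.02  0.34 -0.86] M [-0.074  0.012  0.026] o 0.0501
pre t6.17 p [0.55   0.1755 0.1756] yaw 0.2090 F [0.59 0.51 0.32] M [-0.048  0.095 -0.033] o 0.0499
pre t6.22 p [0.55   0.1755 0.1756] yaw 0.2090 F [-0.3  -0.19  0.24] M [-0.014  0.037 -0.004] o 0.0499
pre t6.26 p [0.55   0.1755 0.1755] yaw 0.2091 F [-0.17 -0.28 -0.3 ] M [-0.05   0.053  0.02 ] o 0.0499
pre t6.30 p [0.55   0.1755 0.1756] yaw 0.2091 F [ 0.3   0.23 -0.55] M [-0.027  0.035 -0.023] o 0.0499
```

View pics/c_wrist.png

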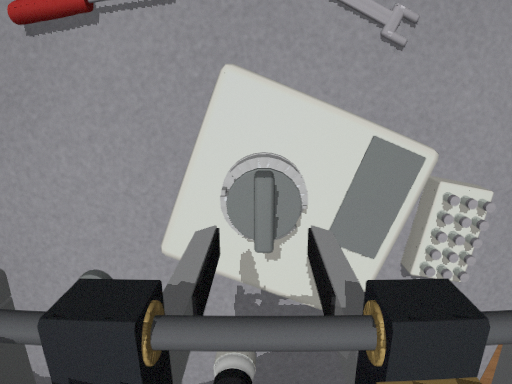

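The picture shows the bar vertical at (264,212), midway between the fingers, so it is aligned. I'll grip now.

```bash
cat >> h.py <<'E'
def avg(n=5,dt=.02):
    fs=[]
    for k in range(n):
        robot.pause(dt); s=robot.get_state(); fs.append(np.r_[s["force"],s["moment"]])
    return np.mean(fs,0)-np.load("base.npy"),s
def show(tag,f,s):
    y=s["tool_rot"][:,1]
    print(tag,"t%.2f"%s["time"],"p",s["ee_pos"].round(4),"yaw %.4f"%np.arctan2(y[1],y[0]),"F",f[:3].round(2),"M",f[3:].round(3),"o %.4f"%s["opening"],flush=True)
E
python3 - <<'E'
from h import *
robot.gripper_to(.0)
show("grip",*avg(8))
t=robot.get_state()["time"]
robot.move_linear([.5500,.1755,.1755],frame=down(.219))
show("rot.01",*avg(8))
E
```

```text
grip t7.08 p [0.55   0.1755 0.1755] yaw 0.2090 F [-0.05 -0.21  0.22] M [-0.006 -0.092 -0.009] o 0.0137
rot.01 t7.47 p [0.55   0.1755 0.1755] yaw 0.2189 F [0.45 0.05 0.23] M [-0.001 -0.056  0.018] o 0.0138
```

```bash
python3 - <<'E'
from h import *
y=.219; P=[.5500,.1755,.1755]
while y<.80:
    y+= .02 if y<.34 else .008
    robot.move_linear(P,frame=down(y))
    f,s=avg(4)
    show("%.3f"%y,f,s)
    if abs(f[5])>.25:
        f,s=avg(8); show("chk",f,s)
        if abs(f[5])>.22: break
    if np.abs(f[:2]).max()>6: break
E
```

```text
0.239 t7.78 p [0.55   0.1755 0.1755] yaw 0.2388 F [ 0.24 -0.36  0.54] M [-0.008 -0.061  0.041] o 0.0139
0.259 t8.10 p [0.55   0.1755 0.1755] yaw 0.2588 F [ 0.04 -0.07  1.05] M [-0.01  -0.013  0.032] o 0.0138
0.279 t8.42 p [0.55   0.1755 0.1755] yaw 0.2786 F [ 0.   -0.44  1.43] M [-0.027 -0.016  0.036] o 0.0140
0.299 t8.73 p [0.55   0.1755 0.1755] yaw 0.2987 F [-0.24 -0.44  0.81] M [0.014 0.013 0.013] o 0.0135
0.319 t9.05 p [0.55   0.1755 0.1755] yaw 0.3187 F [-0.14  0.19  1.54] M [-0.043  0.015  0.029] o 0.0134
0.339 t9.37 p [0.55   0.1755 0.1755] yaw 0.3388 F [-0.31  0.53  1.4 ] M [-0.009  0.011  0.027] o 0.0135
0.359 t9.68 p [0.55   0.1755 0.1755] yaw 0.3587 F [-0.13 -0.33  1.16] M [-0.012 -0.007  0.026] o 0.0137
0.367 t10.00 p [0.55   0.1755 0.1755] yaw 0.3670 F [ 0.23 -0.08  1.26] M [-0.025 -0.007 -0.014] o 0.0134
0.375 t10.32 p [0.55   0.1755 0.1755] yaw 0.3749 F [-0.09 -0.21  1.31] M [-0.021  0.027 -0.009] o 0.0138
0.383 t10.63 p [0.55   0.1755 0.1755] yaw 0.3830 F [-0.12 -0.43  1.25] M [-0.002 -0.007  0.014] o 0.0139
0.391 t10.95 p [0.55   0.1755 0.1755] yaw 0.3910 F [0.4  0.1
[... 3410 characters left out ...]
.55   0.1755 0.1755] yaw 0.6550 F [ 0.03 -0.55  1.97] M [-0.043 -0.041  0.014] o 0.0133
0.663 t21.72 p [0.55   0.1755 0.1755] yaw 0.6629 F [-0.1   0.44  2.04] M [ 0.035 -0.055 -0.026] o 0.0135
0.671 t22.03 p [0.55   0.1756 0.1755] yaw 0.6710 F [0.14 0.75 0.81] M [ 0.179 -0.229 -0.092] o 0.0136
0.679 t22.35 p [0.5501 0.1756 0.1755] yaw 0.6789 F [0.79 0.96 1.41] M [ 0.261 -0.336 -0.153] o 0.0137
0.687 t22.67 p [0.55   0.1755 0.1755] yaw 0.6869 F [0.83 0.85 0.51] M [ 0.331 -0.409 -0.23 ] o 0.0138
0.695 t22.98 p [0.55   0.1755 0.1755] yaw 0.6949 F [1.12 1.18 0.32] M [ 0.399 -0.459 -0.295] o 0.0139
chk t23.12 p [0.55   0.1755 0.1755] yaw 0.6950 F [1.54 1.73 0.28] M [ 0.392 -0.484 -0.31 ] o 0.0136
```

Contact started at yaw ≈0.66, about 0.50 rad from closed. The lean is now 0.31 N m and has been held for over 0.1 s. Next I back off slightly and press.

```bash
python3 - <<'E'
from h import *
x,y=.5500,.1755
robot.move_linear([x,y,.1755],frame=down(.64)); show("back",*avg(5))
z=.1755
robot.move_linear([x,y,.1725],velocity=.03); f,s=avg(5); show("press",f,s); z=.1725
while f[2]<12.3 and z>.1675:
    z-=.0005; robot.move_linear([x,y,z],velocity=.02); f,s=avg(5); show("press %.4f"%z,f,s)
print(z)
E
```

```text
back t23.45 p [0.55   0.1755 0.1755] yaw 0.6418 F [0.37 1.05 1.48] M [ 0.129 -0.208 -0.015] o 0.0137
press t23.78 p [0.55   0.1755 0.1727] yaw 0.6408 F [-1.65  0.06  7.71] M [0.035 0.35  0.016] o 0.0137
press 0.1720 t24.12 p [0.55   0.1755 0.1722] yaw 0.6408 F [-1.47  0.43  7.74] M [0.006 0.373 0.006] o 0.0139
press 0.1715 t24.45 p [0.55   0.1755 0.1718] yaw 0.6409 F [-1.97 -0.21  8.43] M [-0.023  0.47   0.021] o 0.0137
press 0.1710 t24.78 p [0.5501 0.1755 0.1713] yaw 0.6408 F [-2.25 -0.29  9.28] M [-0.059  0.548 -0.002] o 0.0136
press 0.1705 t25.12 p [0.5501 0.1755 0.1709] yaw 0.6408 F [-2.38 -0.59  9.88] M [-0.073  0.614  0.012] o 0.0142
press 0.1700 t25.45 p [0.5501 0.1755 0.1704] yaw 0.6409 F [-2.48  0.04 10.92] M [-0.102  0.669 -0.006] o 0.0139
press 0.1695 t25.78 p [0.5501 0.1755 0.17  ] yaw 0.6408 F [-3.15 -0.26 11.66] M [-0.106  0.754 -0.005] o 0.0136
press 0.1690 t26.12 p [0.5501 0.1755 0.1695] yaw 0.6408 F [-3.34 -0.13 12.28] M [-0.137  0.819  0.04 ] o 0.0141
press 0.1685 t26.45 p [0.5501 0.1755 0.1691] yaw 0.6407 F [-3.16 -0.83 12.65] M [-0.158  0.886  0.02 ] o 0.0137
0.16849999999999998
```

```bash
python3 - <<'E'
from h import *
P=[.5500,.1755,.1685]; y=.64
while y<1.405:
    y=min(y+(.01 if y<.74 else .06),1.412)
    robot.move_linear(P,frame=down(y)); f,s=avg(3); show("%.3f"%y,f,s)
    if abs(f[5])>.35 or f[2]>20: print("STOP");break
E
```

```text
0.650 t26.75 p [0.5501 0.1754 0.169 ] yaw 0.6507 F [-3.39 -0.56 13.29] M [-0.141  0.904 -0.027] o 0.0140
0.660 t27.05 p [0.5501 0.1755 0.1691] yaw 0.6607 F [-3.2  -0.1  13.05] M [-0.134  0.862 -0.028] o 0.0138
0.670 t27.35 p [0.5502 0.1755 0.1691] yaw 0.6707 F [-3.11 -0.7  12.79] M [-0.125  0.808 -0.016] o 0.0137
0.680 t27.65 p [0.5502 0.1755 0.1691] yaw 0.6807 F [-2.87 -0.45 12.76] M [-0.12   0.758 -0.014] o 0.0139
0.690 t27.95 p [0.5502 0.1755 0.1691] yaw 0.6908 F [-2.75 -1.06 12.57] M [-0.109  0.737 -0.022] o 0.0140
0.700 t28.25 p [0.5502 0.1755 0.1691] yaw 0.7008 F [-2.2  -0.2  12.74] M [-0.148  0.704 -0.027] o 0.0137
0.710 t28.55 p [0.5503 0.1755 0.1691] yaw 0.7108 F [-3.18 -0.29 12.89] M [-0.11   0.706 -0.038] o 0.0134
0.720 t28.85 p [0.5503 0.1755 0.1691] yaw 0.7208 F [-2.59 -1.12 12.58] M [-0.13   0.614 -0.041] o 0.0136
0.730 t29.15 p [0.5503 0.1755 0.1691] yaw 0.7307 F [-1.99 -0.57 13.45] M [-0.088  0.611 -0.055] o 0.0139
0.740 t29.45 p [0.5503 0.1755 0.1691] yaw 0.7407 F [-2.63 -0.92 13.08] M [-0.104  0.572 -0.011] o 0.0137
0.800 t29.75 p [0.5504 0.1755 0.1692] yaw 0.8009 F
[... 497 characters left out ...]
1756 0.1693] yaw 1.1008 F [-1.39  0.71 12.36] M [0.072 0.18  0.   ] o 0.0142
1.160 t31.55 p [0.5506 0.1756 0.1693] yaw 1.1609 F [-0.84 -0.09 12.58] M [ 0.081  0.155 -0.012] o 0.0138
1.220 t31.85 p [0.5506 0.1756 0.1693] yaw 1.2209 F [-0.76  0.33 12.69] M [ 0.09   0.138 -0.005] o 0.0135
1.280 t32.15 p [0.5506 0.1756 0.1693] yaw 1.2809 F [-0.45  0.07 13.03] M [ 0.129  0.138 -0.01 ] o 0.0137
1.340 t32.45 p [0.5506 0.1756 0.1693] yaw 1.3409 F [-0.69  0.53 12.85] M [0.155 0.143 0.062] o 0.0140
1.400 t32.75 p [0.5506 0.1756 0.1693] yaw 1.4009 F [-0.73  0.28 12.56] M [0.129 0.081 0.029] o 0.0139
1.412 t33.05 p [0.5506 0.1756 0.1693] yaw 1.4128 F [-0.32  0.71 12.34] M [ 0.14   0.105 -0.031] o 0.0136
```

```bash
python3 - <<'E'
from h import *
x,y=.5500,.1755
robot.move_linear([x,y,.1755],velocity=.04); show("rel",*avg(4))
for z in [.178,.181,.186,.192,.200]:
    robot.move_linear([x,y,z],velocity=.04); f,s=avg(4); show("%.3f"%z,f,s)
    if f[2]<-8: print("STUCK"); break
i=robot.camera_info("wrist"); im=robot.grab_frame("wrist"); cv2.imwrite("pics/d_wrist.png",im[:,:,::-1])
E
```

```text
rel t33.44 p [0.5501 0.1754 0.1753] yaw 1.4123 F [2.2  0.32 3.18] M [ 0.167 -0.626  0.01 ] o 0.0135
0.178 t33.76 p [0.5496 0.1754 0.1776] yaw 1.4121 F [ 0.11 -0.04 -1.25] M [ 0.059 -0.053  0.029] o 0.0136
0.181 t34.08 p [0.55   0.1755 0.181 ] yaw 1.4120 F [-0.24 -0.02 -1.16] M [ 0.051 -0.038 -0.01 ] o 0.0137
0.186 t34.42 p [0.55   0.1755 0.1861] yaw 1.4120 F [-0.63 -0.09 -2.09] M [ 0.043 -0.065 -0.015] o 0.0134
0.192 t34.78 p [0.55   0.1755 0.1921] yaw 1.4121 F [ 0.1  -0.12 -1.51] M [ 0.081 -0.042  0.007] o 0.0139
0.200 t35.20 p [0.55   0.1755 0.2001] yaw 1.4121 F [-0.03 -0.38 -1.24] M [ 0.057 -0.034 -0.008] o 0.0139
```

View pics/d_wrist.png

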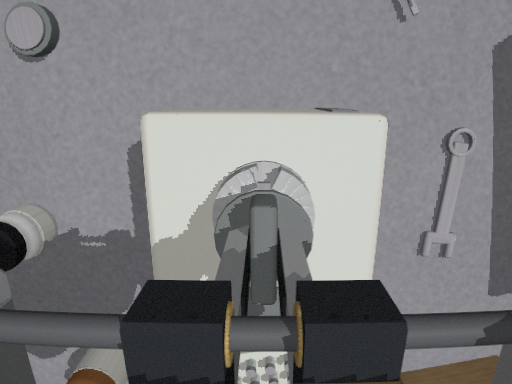

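```bash
python3 - <<'E'
from h import *
robot.move_linear([.55,.1755,.33],velocity=.15)
print(robot.ik([.462,-.242,.33],down(0.)))
robot.move_ptp([.462,-.242,.33],down(0.))
robot.move_linear([.462,-.242,.16],velocity=.12)
robot.pause(.2); show("above",*avg(5))
i=robot.camera_info("wrist"); im=robot.grab_frame("wrist"); cv2.imwrite("pics/e_wrist.png",im[:,:,::-1])
im=robot.grab_frame("side"); cv2.imwrite("pics/e_side.png",cv2.resize(im[180:384,140:400],None,fx=3,fy=2.9)[:,:,::-1])
c=np.array([[dx,dy,.02] for dx,dy in [(-.06,-.06),(.06,-.06),(.06,.06),(-.06,.06)]])+[.462,-.242,0]
print(proj(i,c).round(0))
E
```

```text
[-0.20701703  0.1695162   0.72070486  1.74922786 -0.11696118  1.26643377
  0.54173416]
above t39.69 p [ 0.4621 -0.242   0.1602] yaw 0.0001 F [ 0.01  0.08 -1.39] M [-0.026  0.     0.012] o 0.0140
[[201. 248.]
 [326. 248.]
 [332. 121.]
 [194. 121.]]
```

View pics/e_wrist.png

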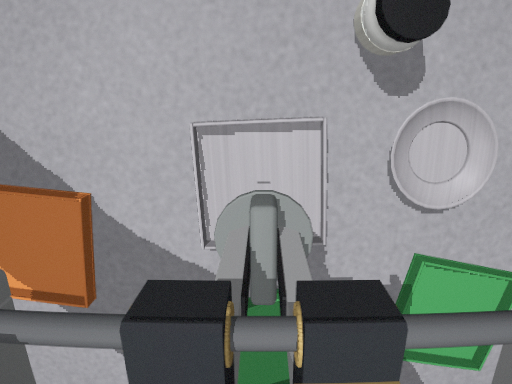

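View pics/e_side.png

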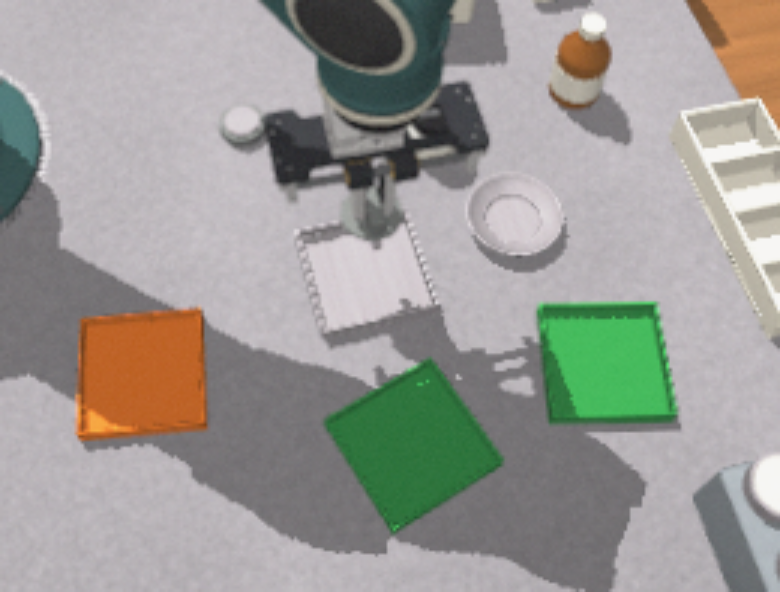

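The grey tray is at (193–327, 119–250), within about 3 mm of the position predicted. I'll lower the cap into it.

```bash
python3 - <<'E'
from h import *
P=[.461,-.243]
robot.move_linear(P+[.058],velocity=.06)
print(robot.move_linear(P+[.044],velocity=.015,threshold=3)); f,s=avg(4); show("touch",f,s)
robot.gripper_to(.045); robot.pause(.3); show("open",*avg(4))
z=s["ee_pos"][2]
robot.move_linear(P+[z+.06],velocity=.06)
robot.move_linear(P+[.25],velocity=.12); robot.pause(.3)
show("up",*avg(4))
i=robot.camera_info("wrist"); im=robot.grab_frame("wrist"); cv2.imwrite("pics/f_wrist.png",im[:,:,::-1])
print(proj(i,[P+[.0515]]))
im=robot.grab_frame("side"); cv2.imwrite("pics/f_side.png",cv2.resize(im[200:320,180:340],None,fx=4,fy=4)[:,:,::-1])
E
```

```text
True
touch t42.40 p [ 0.461  -0.243   0.0474] yaw -0.0000 F [-0.79  0.48  7.39] M [0.088 0.119 0.026] o 0.0137
open t43.43 p [ 0.4606 -0.2427  0.0471] yaw 0.0001 F [0.16 0.07 0.45] M [-0.016  0.018 -0.016] o 0.0451
up t46.30 p [ 0.461  -0.243   0.2499] yaw 0.0001 F [-0.08 -0.28  0.36] M [-0.015  0.03   0.007] o 0.0451
[[263.63727954 173.99181926]]
```

View pics/f_wrist.png

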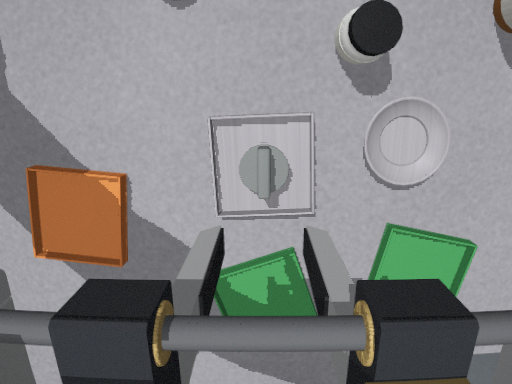

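View pics/f_side.png

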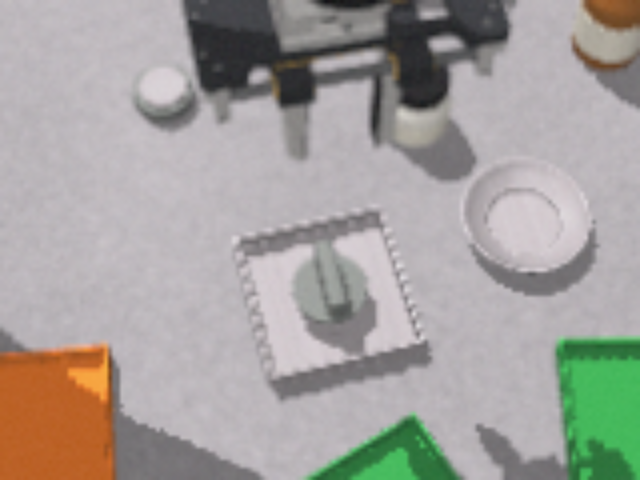

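The wrist picture shows the cap upright and centred in the grey tray, with its bar at (264,172) where 264,174 was predicted. The side view agrees, and the gripper is clear.

```bash
python3 -c "
from rig import robot
robot.sign_off()"
```

```text
the job is handed in; nothing more can be done
```

I took the cap off the tank, set it right way up in the grey square tray, let go, and handed the job in at about 46 s. No verdict is reported.

- **First stop:** I turned the cap anticlockwise without pressing and felt the stop about 0.50 rad from fully closed. I leaned on it to 0.31 N m, held that for over 0.1 s, then backed off slightly.
- **Press and turn:** I pressed to about 12.7 N, which is roughly 5 mm down and well below the 30 N limit. I then turned past the stop to the opening; the turning moment stayed under 0.07 N m.
- **Lift:** The cap came off freely, with only its own weight of about 1.5 N on the gripper.
- **Placing:** It touched down at about 7 N. After release, the wrist and side pictures show it upright near the tray's centre. The gripper is clear, and the force reads about zero.

Two readings disagreed slightly:
- **Neck position:** The estimates from the two cameras differed by a few millimetres, so I used a value between them.
- **Press depth:** The gripper went down about 6.4 mm, while the spring force implied about 4.8 mm. The grip may have slipped slightly, or the cap may have sat a little high.

I did not measure the bystanders separately. The force readings gave no sign of touching any of them.

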